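Clear the lamp test fixture and set its contact cap

TASK

Get the lamp test fixture ready: hold the orange scraper block and with it push the three loose brass offcuts off the black seat plate into the aluminium catch tray at the plate's end (fingers must not touch the offcuts), then stand the block back upright on the bench, clear of the fixture. Then screw the knurled brass cap down clockwise until it bottoms out, back it off a quarter turn, and finish while still gripping the cap there without moving, so that a colleague can tighten its lock screw. Leave the test probe, the floodlight and the plug adapter where they are.

Things in the scene. Friction and masses are not known exactly. Their poses are not given: they have to be found in the camera images.
- fixture: Lamp test fixture, fixed to the bench; origin on the bench under the centre of its black seat plate. Seat plate 130 (x) x 170 (y) mm, flat top 30 mm above the bench. At its -y end the catch tray; at its +y end an aluminium housing 90 x 75 mm, 40 mm high, with the cap on a 34 mm thick neck, upright axis at x 0, y +145 mm.
- tray_in (a point): Centre of the inner floor (4 mm above the bench) of the open aluminium catch tray, part of the fixture at y -126 mm. Outside 160 (x) x 78 (y) mm, y from -87 to -165 mm of the fixture, walls 4 mm thick and 28 mm high, 2 mm below the seat plate, whose edge is at y -85 mm.
- block_mid (a point): Centre (30 mm up) of the scraper block standing on the bench: 60 mm high, 180 g. Rubber foot 110 (x) x 30 (y) mm, 22 mm high, wipes with its long side; above it, to the top, an orange plastic grip 90 (x) x 24 (y) mm. Its z axis is up, x is its long direction.
- chip_a_mid (a point): Centre of a loose brass offcut, 18 x 12 x 6 mm, 11 g, lying flat on the seat plate, within 36 mm of the plate's centre line (x of the fixture) and between y -50 and +30 of the fixture.
- chip_b_mid (a point): Centre of a loose brass offcut, 18 x 12 x 6 mm, 11 g, lying flat on the seat plate, within 36 mm of the plate's centre line (x of the fixture) and between y -50 and +30 of the fixture.
- chip_c_mid (a point): Centre of a loose brass offcut, 18 x 12 x 6 mm, 11 g, lying flat on the seat plate, within 36 mm of the plate's centre line (x of the fixture) and between y -50 and +30 of the fixture.
- cap_mid (a point): Centre of the knurled brass screw cap, on its upright axis: 44 mm diameter, 36 mm high, so 18 mm below its top face; about 76 mm above the bench when the cap is fully down. A black line on its top runs from the centre towards the cap's own x axis.
- cap (a joint): Angle of the cap above its hard bottom stop, rad: 0 = bottomed out (black line over the red mark, fixture's +x), growing as it is unscrewed, counter-clockwise seen from above; upper stop 3.6. Right-hand thread, already started 1.7 to 2.9 rad above the stop; sinks 0.8 mm per rad, turns with about 0.12 N m of friction, stays where left.
- probe_mid (a point): Middle of the grip of a red test probe lying on the bench, about 145 mm long along its x, 20 mm high. Not to be moved.
- floodlight_mid (a point): Centre of a flat grey LED floodlight, 90 x 130 x 33 mm, lying on the bench. Not to be moved.
- adapter_mid (a point): Centre of a white plug adapter, 50 x 44 x 34 mm, standing on the bench. Not to be moved.
Mind the look-alikes: they are no part of the job. Of the things that look like the part that bears block_mid, take the one that is nearest to the robot's base at the start.

How it is judged (in metres and radians):
On the way, in this order (a step that is already met when the one before it is completed fails the run):
1. the scraper block is held low over the seat plate (contact force between the fingers and block above 2 N and z of block_mid in the frame of fixture below 0.075 m and y of block_mid in the frame of fixture between -0.1 and 0.1 m and x of block_mid in the frame of fixture between -0.065 and 0.065 m), for 0.1 s.
2. all three offcuts are in the catch tray (y of chip_a_mid in the frame of fixture between -0.165 and -0.085 m and x of chip_a_mid in the frame of fixture between -0.08 and 0.08 m and z of each of chip_a_mid, chip_b_mid, chip_c_mid in the frame of fixture below 0.028 m and y of chip_b_mid in the frame of fixture between -0.165 and -0.085 m and x of chip_b_mid in the frame of fixture between -0.08 and 0.08 m and y of chip_c_mid in the frame of fixture between -0.165 and -0.085 m and x of chip_c_mid in the frame of fixture between -0.08 and 0.08 m), for 0.1 s.
3. the block stands released on the bench, clear of the fixture (height (world z) of block_mid below 0.036 m and angle between block_mid's own z axis and vertical below 0.15 rad and contact force between block and fixture below 0.1 N and contact force between the fingers and block below 0.1 N and linear speed of block below 0.03 m/s), for 0.2 s.
4. the cap is bottomed out (value of joint cap below 0.06 rad), for 0.1 s.
At the end, for the whole second after the job is handed in: The cap is a quarter turn (1.57 rad, give or take 0.3) up from its bottom stop, still, and gripped by the fingers with more than 4 N; all three offcuts lie in the catch tray; the scraper block stands upright and released on the bench, not touching the fixture (all of step 2 and all of step 3 and value of joint cap between 1.27 and 1.87 rad and velocity of joint cap between -0.1 and 0.1 rad/s and contact force between the fingers and cap above 4 N); the arm keeps its last pose, push and grip.
It fails at once if the fingers touch an offcut (contact force between the fingers and chip_a above 0.5 N or contact force between the fingers and chip_b above 0.5 N or contact force between the fingers and chip_c above 0.5 N).
It fails at once if the probe, floodlight or adapter is moved by more than 30 mm (distance of any of probe_mid, floodlight_mid, adapter_mid from where it was at the start of the episode above 0.03 m).
It also fails if it takes over 64 s, if anything falls off the work surface, if the arm or the gripper's body presses on something with over 40 N, if the wrist force passes 120 N, or if a joint passes its speed limit or range.

ROBOT

A 6-joint arm with a two-finger parallel gripper is mounted at the origin on the work surface. World frame = base frame: x ahead of the robot, y to its left, z up, the work surface at z = 0. Lengths are in mm, angles in rad, forces in N, time in s.
With the tool pointing down it reaches from about 300 to 775 mm from the base axis. Payload 14.6 kg.
Tool frame: the origin (TCP) lies midway between the tips of the shut fingers; the grasp point (between the pads) lies 19 mm behind it; z points along the fingers, y is the direction in which the jaws open and shut (so a half turn about z gives the same grasp; the last joint's range is limited). The gripper opens to 94 mm and grips with 3 to 60 N. Pads are 16 mm wide; open, the fingers measure 119 mm over their backs; the gripper's body (75 mm by 177 mm) begins 78 mm behind the grasp point.
Start: joints at [1.282, 0.3, 1.521, -0, 1.321, -0.067], TCP at [120.99, 536.517, 205.446] pointing down, gripper open.
Joint ranges: [-3.03, 3.03], [-0.79, 2.21], [0.23, 2.52], [-1.04, 4.18], [0, 3.07], [-2.55, 2.55]. Speed limits (rad/s): [2.22, 2.22, 2.57, 3.14, 3.14, 3.14].

INTERFACE

Orientations are given as [roll, pitch, yaw] about the fixed x, y, z axes, in that order (R = Rz(yaw) Ry(pitch) Rx(roll)).
In Python, from cell import manip gives the robot as it stands.
- The arm moves only by the tool play_rows, never from a script. Its argument "commands" is a list of rows, each an object of numbers: "x", "y", "z": the shift along the tool's x, y, z in m; "wx", "wy", "wz": the turn, a rotation vector about the tool's x, y, z in degrees; "grip": the opening, from 0 (shut) to 1 (fully open). In form: [{"x": .., "y": .., "z": .., "wx": .., "wy": .., "wz": .., "grip": ..}, ...]. A call has 1 to 20 rows; each row shifts and turns the commanded pose from where the row before left it, along the tool's axes as they then stand; what a row does not reach is not made up. A row lasts 1/8 s, in which the tool goes at most 62.5 mm and 10.7 degrees, less where a joint would pass 70% of its speed; a pose out of reach is approached as far as the arm can. A call is refused whole if a number of a shift passes 0.0625 or a number of a turn 10.7, either way. A call with a gripper value outside its range is refused whole. The fingers move at their own pace and stop on an object; "squeeze" is the grip in N (left out, the last holds). Time passes only in rows, so rows that do not move let the fingers close. It gives the time, the measured TCP pose, the force and the opening at its end, in the units of the state.
- manip.read_state(): the state, without advancing time (a new reading comes with each control period).
- manip.camera(name): name is "scene" or "side" or "wrist"; returns (picture, depth): 480x640x3 uint8, red, green, blue; 480x640 float32, mm along the optical axis (not along the pixel's ray), 0 where there is no reading.
- manip.camera_info(name): a dict with "intrinsics" (3x3 intrinsics, pixels), "k1" (the pictures are not rectified: a ray, as slopes to the right and down, at radius r is drawn at 1 + k1 r^2 times it, then the intrinsics apply), "camera_from_world" (4x4, takes a point from world to camera coordinates); the wrist camera has in their place "tool_from_camera" (4x4, takes a point from camera to tool coordinates, whose origin is the TCP and whose axes are the flange's). Camera axes: x right, y up, looking along -z (the intrinsics and any distortion apply to the point x, -y, -z); pixel columns grow to the right and rows downward; lengths in mm; the calibration is good to about 2 mm. A picture is of the moment at which its call begins: read the wrist's pose just before it. camera_info takes no time and is no camera call.
- manip.sign_off(): hands the job in, once; it reports no verdict.
The state is a dict: "clock": time; "joints": joint angles; "qd": joint speeds; "effort": joint torques, N m; "eef_pos": TCP position; "eef_rot": TCP orientation; "wrist_force": force on the tool from outside, world axes, zero at the start; "moment": the same for the moment, N m; "finger_gap": finger opening in mm.
Only numpy, scipy, OpenCV 4.12 (cv2) and the standard library are available. Lean on these libraries where they do the work, as an engineer would, in place of code of your own. Each camera call takes 0.05 s, during which the arm holds its last target.

## Working session

There is one attempt and no reset: what is moved stays moved. The work goes in short steps, Python scripts to look and compute and a tool call to move; the robot and the scene stay as the last step left them, time stands still between calls to the robot, and variables do not carry over. Pictures are saved under pics/ and viewed, and the job is handed in when it is done.

Besides the shell and the picture viewer there is one more tool, called after ">>>" as name(argument=value, ...), one argument or row to a line, values as JSON. play_rows: Moves the arm, as the interface text tells. Its arguments: {"type":"object","properties":{"commands":{"type":"array"},"squeeze":{"type":"number"}},"required":["commands"]}

```bash
ls; mkdir -p pics; cat > h.py <<'E'
import numpy as np, cv2
from cell import manip
from scipy.spatial.transform import Rotation as Ro
def snap(name,fn):
    st=manip.read_state(); im,d=manip.camera(name)
    cv2.imwrite('pics/'+fn+'.png',im[:,:,::-1]); np.savez('pics/'+fn+'.npz',im=im,d=d,pos=st['eef_pos'],rot=st['eef_rot'])
    return im,d,st
E
python3 - <<'E'
from h import *
for n in ['scene','side','wrist']:
    im,d,st=snap(n,n+'0'); print(n,manip.camera_info(n))
print(manip.read_state())
E
```

```text
pics
scene {'intrinsics': array([[492.10284901,   0.        , 319.87747682],
       [  0.        , 492.10284901, 227.78610148],
       [  0.        ,   0.        ,   1.        ]]), 'k1': -0.10731537337920322, 'camera_from_world': array([[-7.87269471e-01,  6.16405231e-01,  1.58547037e-02,
         5.62144432e+02],
       [-4.60646961e-01, -6.05039433e-01,  6.49408701e-01,
         1.79155731e+02],
       [ 4.09891641e-01,  5.03956223e-01,  7.60274271e-01,
        -1.46060064e+03],
       [ 0.00000000e+00,  0.00000000e+00,  0.00000000e+00,
         1.00000000e+00]])}
side {'intrinsics': array([[444.55541659,   0.        , 312.38784477],
       [  0.        , 444.55541659, 233.93849545],
       [  0.        ,   0.        ,   1.        ]]), 'k1': -0.09253225630452265, 'camera_from_world': array([[-9.52369786e-01, -3.04453242e-01, -1.73209038e-02,
         5.83854703e+02],
       [ 1.44198049e-01, -4.99663657e-01,  8.54132983e-01,
        -1.90191332e+02],
       [-2.68698182e-01,  8.10952806e-01,  5.19766134e-01,
        -7.25871487e+02],
       [ 0.00000000e+00,  0.00000000e+00,  0.0000
[... 563 characters left out ...]
00000000e+00,
         1.00000000e+00]])}
{'clock': 0.15, 'joints': array([ 1.28239462e+00,  3.00339569e-01,  1.52144025e+00, -8.62884949e-06,
        1.32073737e+00, -6.65861764e-02]), 'qd': array([-0.00052521, -0.00111991, -0.00099827, -0.00115434, -0.00104564,
       -0.00111823]), 'effort': array([-6.92492758e-04, -5.31971169e+01, -3.52819705e+01,  7.08419597e-02,
        2.35534308e-02, -7.52864548e-05]), 'eef_pos': array([120.93777724, 536.32157742, 205.01806883]), 'eef_rot': array([-3.14066961e+00, -5.31755935e-05,  2.91977924e+00]), 'wrist_force': array([-0.58836565, -0.05690892, -0.1184023 ]), 'moment': array([-0.00889024,  0.01985995,  0.01636052]), 'finger_gap': 93.61665921466034}
```

View pics/scene0.png

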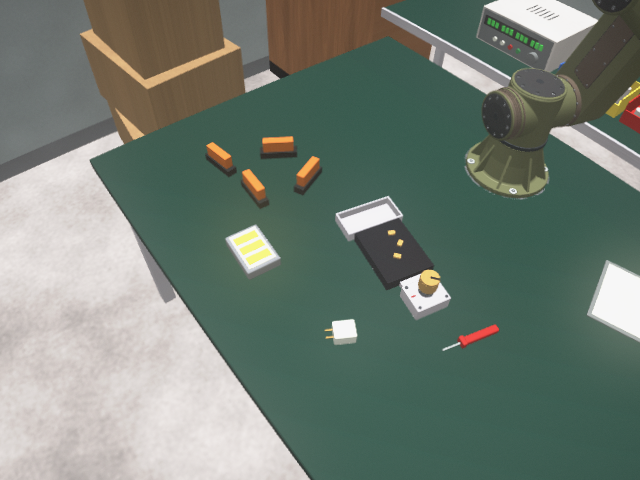

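View pics/side0.png

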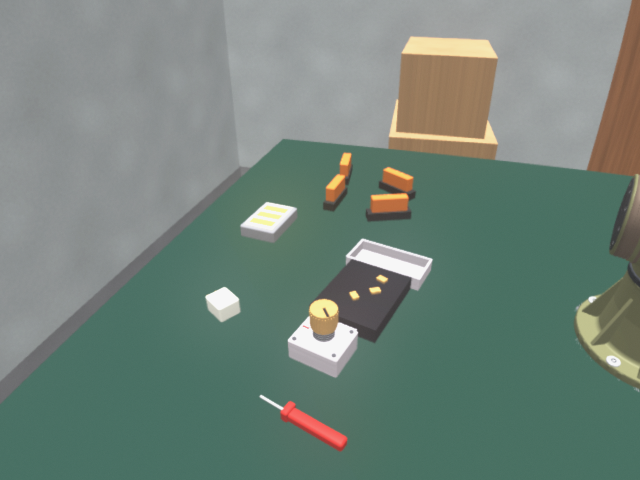

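View pics/wrist0.png

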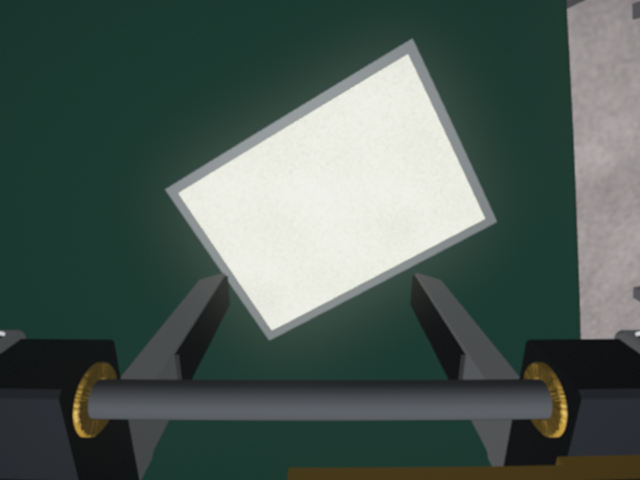

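The scene view shows four orange blocks at (220,157), (278,145), (254,186) and (308,172). The fixture spans tray (370,217) to cap (429,280). The probe is at (470,338), the adapter at (344,332), and the bright panels at (252,249) and (615,300). Next I'll measure positions.

```bash
cat >> h.py <<'E'
def cam(name,st=None):
    ci=manip.camera_info(name)
    if name=='wrist':
        T=np.eye(4); T[:3,:3]=Ro.from_euler('xyz',st['eef_rot']).as_matrix(); T[:3,3]=st['eef_pos']
        W=T@ci['tool_from_camera']
    else: W=np.linalg.inv(ci['camera_from_world'])
    return ci['intrinsics'],ci['k1'],W
def rays(uv,name,st=None):
    K,k1,W=cam(name,st)
    p=cv2.undistortPoints(np.array(uv,float).reshape(-1,1,2),K,np.array([k1,0,0,0,0.]))[:,0]
    d=np.c_[p[:,0],-p[:,1],-np.ones(len(p))]@W[:3,:3].T
    return W[:3,3],d
def onz(uv,z,name,st=None):
    c,d=rays(uv,name,st); z=np.broadcast_to(z,(len(d),))
    return c+d*((z-c[2])/d[:,2])[:,None]
def load(fn):
    f=np.load('pics/'+fn+'.npz'); return f['im'],f['d'],dict(eef_pos=f['pos'],eef_rot=f['rot'])
def comps(im,lo,hi,amin=20):
    hsv=cv2.cvtColor(im,cv2.COLOR_RGB2HSV); m=cv2.inRange(hsv,np.array(lo),np.array(hi))
    n,l,s,c=cv2.connectedComponentsWithStats(m); return [(c[i],s[i],l==i) for i in range(1,n) if s[i][4]>=amin]
def cloud(fn,name):
    im,d,st=load(fn); v,u=np.nonzero(d>0); c,r=rays(np.c_[u,v],name,st)
    P=np.full(im.shape,np.nan); P[v,u]=c+r*d[v,u][:,None]; return P
E
python3 - <<'E'
from h import *
for n in ['scene','side']:
    im,d,st=load(n+'0'); P=cloud(n+'0',n); print(n)
    for lo,hi,t in [((3,180,120),(14,255,255),'orange'),((15,120,80),(28,255,255),'brass'),((0,180,100),(2,255,255),'red')]:
        for c,s,m in comps(im,lo,hi):
            q=P[m]; q=q[~np.isnan(q[:,0])]
            md=np.median(q,0); 
            print(t,c.round(),s[4],md.round(),np.linalg.norm(md[:2]).round(),'z',np.percentile(q[:,2],[5,95]).round())
E
```

```text
scene
brass [624. 101.] 368 [-581.   68.   49.] 585.0 z [ 8. 82.]
brass [277. 139.] 116 [ 515. -457.   61.] 689.0 z [58. 63.]
brass [218. 150.] 134 [ 678. -520.   61.] 854.0 z [57. 65.]
brass [307. 167.] 139 [ 516. -311.   62.] 602.0 z [58. 65.]
brass [253. 180.] 156 [ 665. -357.   62.] 755.0 z [58. 65.]
brass [428. 278.] 144 [545. 166.  96.] 570.0 z [90. 99.]
red [487. 334.] 52 [496. 327.  16.] 595.0 z [11. 19.]
side
brass [345. 159.] 89 [ 677. -523.   62.] 856.0 z [ 3. 63.]
brass [398. 173.] 111 [ 514. -456.   62.] 687.0 z [ 3. 63.]
brass [335. 182.] 120 [ 664. -360.   61.] 756.0 z [58. 64.]
brass [389. 196.] 149 [ 516. -312.   61.] 603.0 z [ 5. 63.]
brass [318. 317.] 32 [543. 188.  94.] 574.0 z [91. 96.]
```

```bash
python3 - <<'E'
from h import *
for n in ['scene','side']:
    im,d,st=load(n+'0'); P=cloud(n+'0',n)
    hsv=cv2.cvtColor(im,cv2.COLOR_RGB2HSV)
    m=(P[...,2]>26)&(P[...,2]<34)&(hsv[...,2]<70)&(abs(P[...,0]-540)<170)&(abs(P[...,1]-30)<200)
    q=P[m][:,:2].astype(np.float32); print(n,m.sum(),cv2.minAreaRect(q))
    m=(P[...,2]>36)&(P[...,2]<45)&(abs(P[...,0]-540)<170)&(abs(P[...,1]-130)<200)
    q=P[m][:,:2].astype(np.float32); print('housing',m.sum(),cv2.minAreaRect(q))
    m=(P[...,2]>85)&(abs(P[...,0]-540)<100)&(abs(P[...,1]-170)<100)
    q=P[m][:,:2].astype(np.float32);print('cap',m.sum(),cv2.minAreaRect(q),np.median(P[m][:,2]))
    m=(P[...,2]>50)&(np.hypot(P[...,0]-516,P[...,1]+312)<75)
    q=P[m][:,:2].astype(np.float32);print('block',m.sum(),cv2.minAreaRect(q))
    K,k,W=cam(n); print(W[:3,3].round())
E
```

```text
scene 1967 ((507.74359130859375, 30.78839111328125), (168.21006774902344, 132.2018585205078), 76.52824401855469)
housing 803 ((523.3079833984375, 85.10615539550781), (253.25323486328125, 110.35059356689453), 76.31380462646484)
cap 303 ((540.6621704101562, 169.98635864257812), (43.45231246948242, 42.414306640625), 60.94772720336914) 96.36157997629618
block 244 ((513.981689453125, -312.03509521484375), (93.57528686523438, 24.842565536499023), 22.761892318725586)
[1124.  498.  985.]
side 32 ((445.69683837890625, 48.10004425048828), (161.31202697753906, 12.643720626831055), 72.12495422363281)
housing 1571 ((521.4267578125, 93.20803833007812), (239.10220336914062, 90.66922760009766), 76.95272827148438)
cap 591 ((539.2582397460938, 170.28619384765625), (44.080081939697266, 43.34574508666992), 66.54678344726562) 96.88315369553635
block 297 ((514.1358642578125, -310.28887939453125), (87.86512756347656, 29.497346878051758), 24.170217514038086)
[388. 671. 550.]
```

```bash
cat >> h.py <<'E'
def go(x,y,z,yawdeg):
    st=manip.read_state(); R=Ro.from_euler('xyz',st['eef_rot']); 
    d=R.inv().apply(np.array([x,y,z])-st['eef_pos'])
    yw=np.degrees(st['eef_rot'][2]); w=-(yawdeg-yw)
    n=int(np.ceil(np.linalg.norm(d)/62.5))
    print('tool shift mm',d.round(1),'rows>=',n,'per row m',(d/n/1000).round(4),'| wz total',round(w,2),'rows>=',int(np.ceil(abs(w)/10.7)),'tilt',np.degrees(np.array(st['eef_rot'])-[np.sign(st['eef_rot'][0])*np.pi,0,0]).round(2)[:2])
E
python3 -c "
from h import *
go(490,45,230,167.3)"
```

```text
tool shift mm [-468.1 -398.1  -24.6] rows>= 10 per row m [-0.0468 -0.0398 -0.0025] | wz total -0.01 rows>= 1 tilt [ 0.05 -0.  ]
```

>>> play_rows(
  commands=[
    {"x": -0.036, "y": -0.0306, "z": -0.0019, "grip": 1},
    {"x": -0.036, "y": -0.0306, "z": -0.0019},
    {"x": -0.036, "y": -0.0306, "z": -0.0019},
    {"x": -0.036, "y": -0.0306, "z": -0.0019},
    {"x": -0.036, "y": -0.0306, "z": -0.0019},
    {"x": -0.036, "y": -0.0306, "z": -0.0019},
    {"x": -0.036, "y": -0.0306, "z": -0.0019},
    {"x": -0.036, "y": -0.0306, "z": -0.0019},
    {"x": -0.036, "y": -0.0306, "z": -0.0019},
    {"x": -0.036, "y": -0.0306, "z": -0.0019},
    {"x": -0.036, "y": -0.0306, "z": -0.0019},
    {"x": -0.036, "y": -0.0306, "z": -0.0019},
    {"x": -0.036, "y": -0.0306, "z": -0.0019},
    {},
    {},
  ],
)

```text
$.commands[0]: bad value
```

```bash
python3 -c "
from h import *
im,d,st=snap('wrist','wrist1'); print(st['eef_pos'],st['eef_rot'],st['joints'],st['clock'])
go(514,-311,200,23)"
```

```text
[120.93777724 536.32157742 205.01806883] [-3.14066961e+00 -5.31755935e-05  2.91977924e+00] [ 1.28239462e+00  3.00339569e-01  1.52144025e+00 -8.62884949e-06
  1.32073737e+00 -6.65861764e-02] 0.15
tool shift mm [-569.8 -740.2    5.6] rows>= 15 per row m [-0.038  -0.0493  0.0004] | wz total 144.29 rows>= 14 tilt [ 0.04 -0.  ]
```

View pics/wrist1.png

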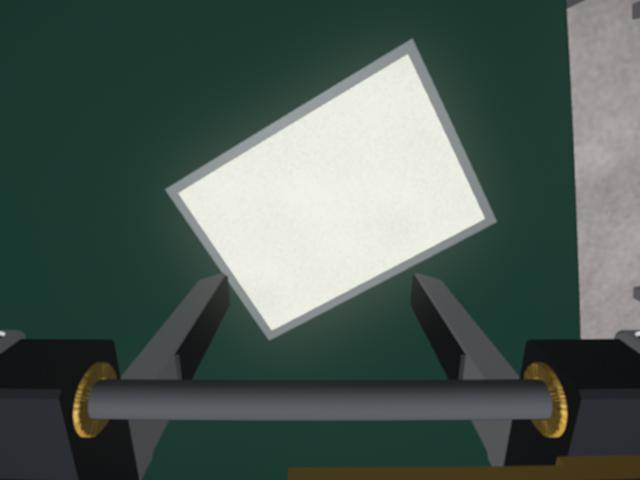

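Refused; the rows probably need every key. The picture is unchanged, showing only the floodlight panel.

>>> play_rows(
  commands=[
    {"x": -0.036, "y": -0.0306, "z": -0.0019, "wx": 0, "wy": 0, "wz": 0, "grip": 1},
    {"x": -0.036, "y": -0.0306, "z": -0.0019, "wx": 0, "wy": 0, "wz": 0, "grip": 1},
    {"x": -0.036, "y": -0.0306, "z": -0.0019, "wx": 0, "wy": 0, "wz": 0, "grip": 1},
    {"x": -0.036, "y": -0.0306, "z": -0.0019, "wx": 0, "wy": 0, "wz": 0, "grip": 1},
    {"x": -0.036, "y": -0.0306, "z": -0.0019, "wx": 0, "wy": 0, "wz": 0, "grip": 1},
    {"x": -0.036, "y": -0.0306, "z": -0.0019, "wx": 0, "wy": 0, "wz": 0, "grip": 1},
    {"x": -0.036, "y": -0.0306, "z": -0.0019, "wx": 0, "wy": 0, "wz": 0, "grip": 1},
    {"x": -0.036, "y": -0.0306, "z": -0.0019, "wx": 0, "wy": 0, "wz": 0, "grip": 1},
    {"x": -0.036, "y": -0.0306, "z": -0.0019, "wx": 0, "wy": 0, "wz": 0, "grip": 1},
    {"x": -0.036, "y": -0.0306, "z": -0.0019, "wx": 0, "wy": 0, "wz": 0, "grip": 1},
    {"x": -0.036, "y": -0.0306, "z": -0.0019, "wx": 0, "wy": 0, "wz": 0, "grip": 1},
    {"x": -0.036, "y": -0.0306, "z": -0.0019, "wx": 0, "wy": 0, "wz": 0, "grip": 1},
    {"x": -0.036, "y": -0.0306, "z": -0.0019, "wx": 0, "wy": 0, "wz": 0, "grip": 1},
    {"x": 0, "y": 0, "z": 0, "wx": 0, "wy": 0, "wz": 0, "grip": 1},
    {"x": 0, "y": 0, "z": 0, "wx": 0, "wy": 0, "wz": 0, "grip": 1},
  ],
)

```text
clock: 2.08
eef_pos: [489.7, 45.8, 229.9]
eef_rot: [-3.142, -0.001, 2.92]
wrist_force: [0.2, 0.3, 0.9]
finger_gap: 93.9
```

```bash
python3 -c "
from h import *
im,d,st=snap('wrist','wrist1'); print(st['eef_pos'],st['eef_rot'],st['joints'],st['clock'])
go(514,-311,200,23)"
```

```text
[489.65283541  45.80284546 229.91207116] [-3.14157302e+00 -6.15922507e-04  2.91960440e+00] [ 1.87087424e-02  1.50510718e-01  1.64610068e+00  1.31066518e-04
  1.34558411e+00 -1.33012864e+00] 2.075
tool shift mm [-102.2 -343.1   30. ] rows>= 6 per row m [-0.017  -0.0572  0.005 ] | wz total 144.32 rows>= 14 tilt [-0.   -0.02]
```

View pics/wrist1.png

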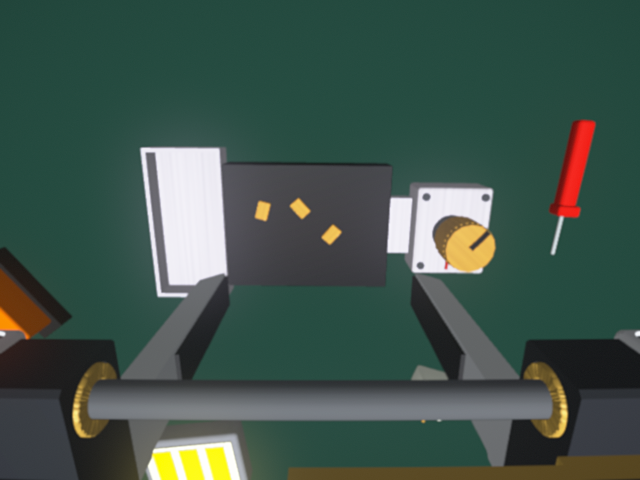

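The wrist view shows the plate at about (223–391, 163–286), with chips at (262,211), (300,208) and (331,234). The tray is at (190,222), the cap top at (469,246), and its line points up and right.

```bash
python3 - <<'E'
from h import *
im,d,st=load('wrist1'); P=cloud('wrist1','wrist')
hsv=cv2.cvtColor(im,cv2.COLOR_RGB2HSV)
m=((P[...,2]>20)&(P[...,2]<38)&(hsv[...,2]<75)).astype(np.uint8); m[:,:226]=0;m[:,392:]=0;m[300:]=0
m=cv2.morphologyEx(m,cv2.MORPH_OPEN,np.ones((3,3)))
v,u=np.nonzero(m); q=onz(np.c_[u,v],30,'wrist',st)
print(cv2.minAreaRect(q[:,:2].astype(np.float32)), 'depth z',np.median(P[...,2][m>0]))
# corners by ray
C=onz([(391.5,163.5),(386.5,286.5)],30,'wrist',st); print(C, np.degrees(np.arctan2(*(C[1]-C[0])[1::-1])))
for c,s,mm in comps(im,(12,100,80),(28,255,255),60):
    if s[1]>300: continue
    z=np.nanpercentile(P[mm][:,2],80); print(c.round(),s[4],onz([c],36,'wrist',st).round(1),z, np.nanmedian(P[mm],0))
mm=(P[...,2]>88)&(P[...,2]<105)&(hsv[...,1]>100)
v,u=np.nonzero(mm); z=np.nanmedian(P[mm][:,2]); q=onz(np.c_[u,v],z,'wrist',st)
print('cap',z,len(q),cv2.minEnclosingCircle(q[:,:2].astype(np.float32)))
cc=np.array(cv2.minEnclosingCircle(q[:,:2].astype(np.float32))[0])
# black line
g=cv2.cvtColor(im,cv2.COLOR_RGB2GRAY)
a=onz([(490,230)],z,'wrist',st)[0,:2]-cc; print('line',a,np.degrees(np.arctan2(a[1],a[0])))
# tray
print('tray corners',onz([(142,148),(226,148),(158,296)],28,'wrist',st).round(1))
E
```

```text
((507.80328369140625, 37.028778076171875), (152.81613159179688, 130.85275268554688), 76.73077392578125) depth z 30.799332392090037
[[461.17451592 125.86604774  30.        ]
 [590.39501868  98.19409012  30.        ]] -12.08706249325325
[300. 208.] 261 [[483.8  27.   36. ]] 37.28071685703668 [483.72136202  27.04577702  36.45749973]
[262. 210.] 251 [[477.7 -10.4  36. ]] 37.13056197967836 [477.71251707 -10.36067607  36.47126911]
[464. 244.] 2343 [[558.4 185.1  36. ]] 97.22077336449767 [535.59416231 165.58238226  96.4843357 ]
[331. 234.] 251 [[517.4  51.9  36. ]] 37.292427508910635 [517.2476916   51.9258547   36.46506773]
[ 19. 310.] 1820 [[ 526.2 -304.3   36. ]] 57.2089176215222 [ 525.25671382 -295.75884221   44.10758647]
cap 96.71408400137523 1898 ((537.3750610351562, 168.23065185546875), 23.69549560546875)
line [-10.40272738  20.27871046] 117.15726198064748
tray corners [[ 391.7 -112.2   28. ]
 [ 410.5  -30.7   28. ]
 [ 547.1 -150.1   28. ]]
```

>>> play_rows(
  commands=[
    {"x": -0.0128, "y": -0.0429, "z": 0.003, "wx": 0, "wy": 0, "wz": 0, "grip": 1},
    {"x": -0.0128, "y": -0.0429, "z": 0.003, "wx": 0, "wy": 0, "wz": 0, "grip": 1},
    {"x": -0.0128, "y": -0.0429, "z": 0.003, "wx": 0, "wy": 0, "wz": 0, "grip": 1},
    {"x": -0.0128, "y": -0.0429, "z": 0.003, "wx": 0, "wy": 0, "wz": 0, "grip": 1},
    {"x": -0.0128, "y": -0.0429, "z": 0.003, "wx": 0, "wy": 0, "wz": 0, "grip": 1},
    {"x": -0.0128, "y": -0.0429, "z": 0.003, "wx": 0, "wy": 0, "wz": 0, "grip": 1},
    {"x": -0.0128, "y": -0.0429, "z": 0.003, "wx": 0, "wy": 0, "wz": 0, "grip": 1},
    {"x": -0.0128, "y": -0.0429, "z": 0.003, "wx": 0, "wy": 0, "wz": 0, "grip": 1},
  ],
)

```text
clock: 3.12
eef_pos: [514.7, -312.0, 206.3]
eef_rot: [-3.142, 0.0, 2.921]
wrist_force: [0.1, 0.1, -0.0]
finger_gap: 94.4
```

>>> play_rows(
  commands=[
    {"x": 0, "y": 0, "z": 0, "wx": 0, "wy": 0, "wz": 10.3, "grip": 1},
    {"x": 0, "y": 0, "z": 0, "wx": 0, "wy": 0, "wz": 10.3, "grip": 1},
    {"x": 0, "y": 0, "z": 0, "wx": 0, "wy": 0, "wz": 10.3, "grip": 1},
    {"x": 0, "y": 0, "z": 0, "wx": 0, "wy": 0, "wz": 10.3, "grip": 1},
    {"x": 0, "y": 0, "z": 0, "wx": 0, "wy": 0, "wz": 10.3, "grip": 1},
    {"x": 0, "y": 0, "z": 0, "wx": 0, "wy": 0, "wz": 10.3, "grip": 1},
    {"x": 0, "y": 0, "z": 0, "wx": 0, "wy": 0, "wz": 10.3, "grip": 1},
    {"x": 0, "y": 0, "z": 0, "wx": 0, "wy": 0, "wz": 10.3, "grip": 1},
    {"x": 0, "y": 0, "z": 0, "wx": 0, "wy": 0, "wz": 10.3, "grip": 1},
    {"x": 0, "y": 0, "z": 0, "wx": 0, "wy": 0, "wz": 10.3, "grip": 1},
    {"x": 0, "y": 0, "z": 0, "wx": 0, "wy": 0, "wz": 10.3, "grip": 1},
    {"x": 0, "y": 0, "z": 0, "wx": 0, "wy": 0, "wz": 10.3, "grip": 1},
    {"x": 0, "y": 0, "z": 0, "wx": 0, "wy": 0, "wz": 10.3, "grip": 1},
    {"x": 0, "y": 0, "z": 0, "wx": 0, "wy": 0, "wz": 10.3, "grip": 1},
    {"x": 0, "y": 0, "z": 0, "wx": 0, "wy": 0, "wz": 0, "grip": 1},
    {"x": 0, "y": 0, "z": 0, "wx": 0, "wy": 0, "wz": 0, "grip": 1},
  ],
)

```text
clock: 5.12
eef_pos: [514.6, -311.2, 206.3]
eef_rot: [3.141, -0.0, 0.408]
wrist_force: [-0.1, 0.4, 0.5]
finger_gap: 93.8
```

```bash
python3 - <<'E'
from h import *
im,d,st=snap('wrist','wrist2'); print(st['eef_pos'],st['eef_rot'],st['joints'],st['clock'])
P=cloud('wrist2','wrist'); hsv=cv2.cvtColor(im,cv2.COLOR_RGB2HSV)
mm=(P[...,2]>54)&(P[...,2]<66)&(hsv[...,1]>150)&(np.hypot(P[...,0]-514,P[...,1]+311)<80)
z=np.nanmedian(P[mm][:,2]); print(z,mm.sum(),cv2.minAreaRect(P[mm][:,:2].astype(np.float32)))
v,u=np.nonzero(mm);q=onz(np.c_[u,v],60,'wrist',st)[:,:2].astype(np.float32); print(cv2.minAreaRect(q))
go(514,-311,26,23)
E
```

```text
[ 514.60445984 -311.20151471  206.31069128] [ 3.14144679e+00 -9.37432431e-05  4.07971124e-01] [-6.04795118e-01  4.14517618e-01  1.36451252e+00  2.33527780e-06
  1.36238914e+00  5.58029609e-01] 5.125
60.42886018199425 2590 ((515.1802978515625, -311.6286926269531), (89.75823974609375, 23.434528350830078), 22.894641876220703)
((515.775634765625, -311.3892822265625), (89.58728790283203, 23.24265480041504), 22.85759735107422)
tool shift mm [ -0.4  -0.5 180.2] rows>= 3 per row m [-0.0001 -0.0002  0.0601] | wz total 0.32 rows>= 1 tilt [-0. -0.]
```

View pics/wrist2.png

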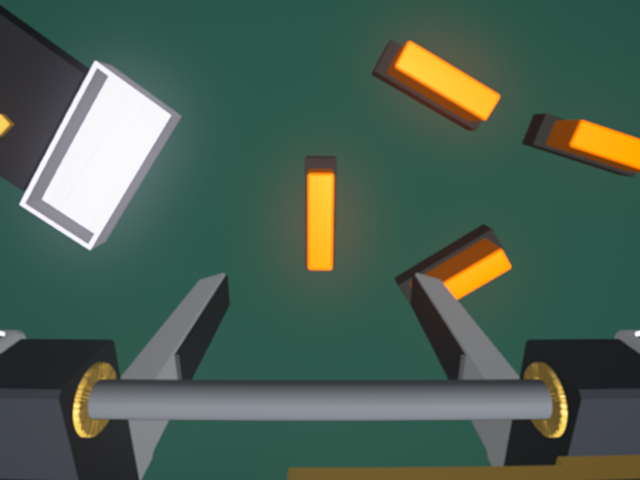

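The block is centred at (320,220) and aligned with the jaws, and the neighbouring blocks are clear. Descending to grasp.

>>> play_rows(
  commands=[
    {"x": 0, "y": 0, "z": 0.05, "wx": 0, "wy": 0, "wz": 0, "grip": 1},
    {"x": 0, "y": 0, "z": 0.05, "wx": 0, "wy": 0, "wz": 0, "grip": 1},
    {"x": 0, "y": 0, "z": 0.04, "wx": 0, "wy": 0, "wz": 0, "grip": 1},
    {"x": 0, "y": 0, "z": 0.025, "wx": 0, "wy": 0, "wz": 0.5, "grip": 1},
    {"x": 0, "y": 0, "z": 0.015, "wx": 0, "wy": 0, "wz": 0, "grip": 1},
    {"x": 0, "y": 0, "z": 0, "wx": 0, "wy": 0, "wz": 0, "grip": 1},
    {"x": 0, "y": 0, "z": 0, "wx": 0, "wy": 0, "wz": 0, "grip": 0},
    {"x": 0, "y": 0, "z": 0, "wx": 0, "wy": 0, "wz": 0, "grip": 0},
    {"x": 0, "y": 0, "z": 0, "wx": 0, "wy": 0, "wz": 0, "grip": 0},
    {"x": 0, "y": 0, "z": 0, "wx": 0, "wy": 0, "wz": 0, "grip": 0},
    {"x": 0, "y": 0, "z": 0, "wx": 0, "wy": 0, "wz": 0, "grip": 0},
    {"x": 0, "y": 0, "z": 0, "wx": 0, "wy": 0, "wz": 0, "grip": 0},
  ],
  squeeze=40,
)

```text
clock: 6.68
eef_pos: [514.4, -311.8, 26.2]
eef_rot: [-3.142, 0.0, 0.394]
wrist_force: [-0.7, 0.0, -0.2]
finger_gap: 37.8
```

>>> play_rows(
  commands=[
    {"x": 0, "y": 0, "z": 0, "wx": 0, "wy": 0, "wz": 0, "grip": 0},
    {"x": 0, "y": 0, "z": 0, "wx": 0, "wy": 0, "wz": 0, "grip": 0},
    {"x": 0, "y": 0, "z": 0, "wx": 0, "wy": 0, "wz": 0, "grip": 0},
    {"x": 0, "y": 0, "z": 0, "wx": 0, "wy": 0, "wz": 0, "grip": 0},
  ],
)

```text
clock: 7.18
eef_pos: [514.4, -311.8, 26.1]
eef_rot: [-3.141, 0.0, 0.394]
wrist_force: [-0.3, 0.5, 0.0]
finger_gap: 23.8
```

>>> play_rows(
  commands=[
    {"x": 0, "y": 0, "z": -0.02, "wx": 0, "wy": 0, "wz": 0, "grip": 0},
    {"x": 0, "y": 0, "z": -0.04, "wx": 0, "wy": 0, "wz": 0, "grip": 0},
    {"x": 0, "y": 0, "z": -0.04, "wx": 0, "wy": 0, "wz": 0, "grip": 0},
    {"x": 0, "y": 0, "z": 0, "wx": 0, "wy": 0, "wz": 7.2, "grip": 0},
    {"x": 0, "y": 0, "z": 0, "wx": 0, "wy": 0, "wz": 7.2, "grip": 0},
    {"x": 0, "y": 0, "z": 0, "wx": 0, "wy": 0, "wz": 7.2, "grip": 0},
    {"x": 0, "y": 0, "z": 0, "wx": 0, "wy": 0, "wz": 7.2, "grip": 0},
    {"x": 0, "y": 0, "z": 0, "wx": 0, "wy": 0, "wz": 7.1, "grip": 0},
    {"x": 0, "y": 0, "z": 0, "wx": 0, "wy": 0, "wz": 0, "grip": 0},
  ],
)

```text
clock: 8.3
eef_pos: [514.5, -311.9, 127.3]
eef_rot: [3.141, -0.001, -0.232]
wrist_force: [-0.3, -0.3, -1.0]
finger_gap: 23.6
```

```bash
python3 - <<'E'
from h import *
print(manip.read_state()['eef_rot'],manip.read_state()['finger_gap']); go(522.8,95,126,-13.3)
E
```

```text
[ 3.14119059e+00 -9.78681969e-04 -2.31586046e-01] 23.593864322936607
tool shift mm [ -85.3 -397.9    1.1] rows>= 7 per row m [-0.0122 -0.0568  0.0002] | wz total 0.03 rows>= 1 tilt [-0.02 -0.06]
```

>>> play_rows(
  commands=[
    {"x": -0.0085, "y": -0.0398, "z": 0, "wx": 0, "wy": 0, "wz": 0, "grip": 0},
    {"x": -0.0085, "y": -0.0398, "z": 0, "wx": 0, "wy": 0, "wz": 0, "grip": 0},
    {"x": -0.0085, "y": -0.0398, "z": 0, "wx": 0, "wy": 0, "wz": 0, "grip": 0},
    {"x": -0.0085, "y": -0.0398, "z": 0, "wx": 0, "wy": 0, "wz": 0, "grip": 0},
    {"x": -0.0085, "y": -0.0398, "z": 0, "wx": 0, "wy": 0, "wz": 0, "grip": 0},
    {"x": -0.0085, "y": -0.0398, "z": 0, "wx": 0, "wy": 0, "wz": 0, "grip": 0},
    {"x": -0.0085, "y": -0.0398, "z": 0, "wx": 0, "wy": 0, "wz": 0, "grip": 0},
    {"x": -0.0085, "y": -0.0398, "z": 0, "wx": 0, "wy": 0, "wz": 0, "grip": 0},
    {"x": -0.0085, "y": -0.0398, "z": 0, "wx": 0, "wy": 0, "wz": 0, "grip": 0},
    {"x": -0.0085, "y": -0.0398, "z": 0, "wx": 0, "wy": 0, "wz": 0, "grip": 0},
    {"x": 0, "y": 0, "z": 0, "wx": 0, "wy": 0, "wz": 0, "grip": 0},
    {"x": 0, "y": 0, "z": 0, "wx": 0, "wy": 0, "wz": 0, "grip": 0},
  ],
)

```text
clock: 9.8
eef_pos: [523.3, 94.7, 126.6]
eef_rot: [3.142, -0.0, -0.23]
wrist_force: [-1.0, -0.2, -2.3]
finger_gap: 23.5
```

```bash
python3 - <<'E'
from h import *
snap('side','side1');snap('wrist','wrist3'); go(522.8,95,60,-13.3)
E
```

```text
tool shift mm [-0.8 -0.6 66.4] rows>= 2 per row m [-0.0004 -0.0003  0.0332] | wz total -0.0 rows>= 1 tilt [-0.   -0.02]
```

View pics/wrist3.png

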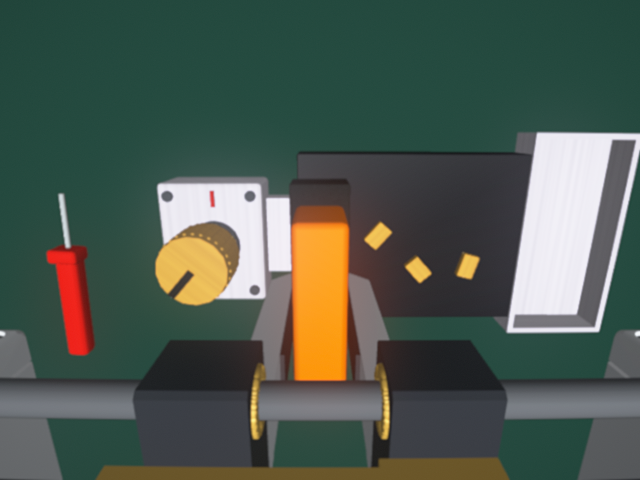

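View pics/side1.png

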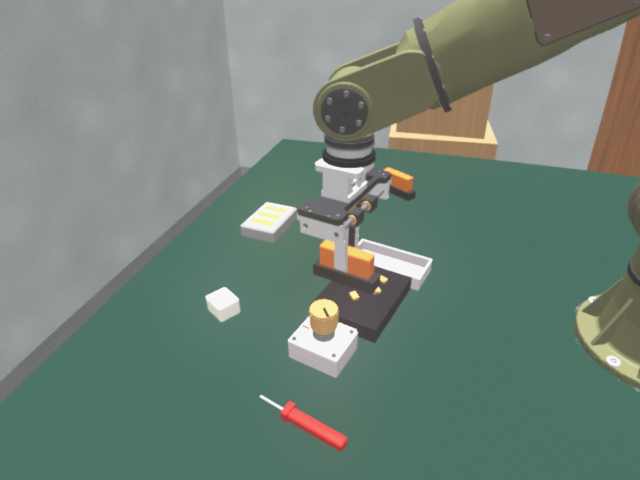

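The block is aligned with the plate's +y strip (x 292–348) and the chips lie ahead of it at (378,235), (418,269) and (468,266). Lowering.

>>> play_rows(
  commands=[
    {"x": 0, "y": 0, "z": 0.03, "wx": 0, "wy": 0, "wz": 0, "grip": 0},
    {"x": 0, "y": 0, "z": 0.025, "wx": 0, "wy": 0, "wz": 0, "grip": 0},
    {"x": 0, "y": 0, "z": 0.012, "wx": 0, "wy": 0, "wz": 0, "grip": 0},
    {"x": 0, "y": 0, "z": 0.0025, "wx": 0, "wy": 0, "wz": 0, "grip": 0},
    {"x": 0, "y": 0, "z": 0, "wx": 0, "wy": 0, "wz": 0, "grip": 0},
    {"x": 0, "y": 0, "z": 0, "wx": 0, "wy": 0, "wz": 0, "grip": 0},
  ],
)

```text
clock: 10.65
eef_pos: [523.7, 95.1, 57.5]
eef_rot: [-3.141, -0.001, -0.232]
wrist_force: [0.4, 0.3, -2.5]
finger_gap: 23.6
```

>>> play_rows(
  commands=[
    {"x": 0, "y": 0, "z": 0.001, "wx": 0, "wy": 0, "wz": 0, "grip": 0},
    {"x": 0, "y": 0, "z": 0, "wx": 0, "wy": 0, "wz": 0, "grip": 0},
  ],
)

```text
clock: 10.9
eef_pos: [523.6, 95.1, 56.1]
eef_rot: [-3.141, -0.001, -0.232]
wrist_force: [-0.4, -1.4, 2.6]
finger_gap: 23.6
```

>>> play_rows(
  commands=[
    {"x": 0, "y": 0.006, "z": -0.0004, "wx": 0, "wy": 0, "wz": 0, "grip": 0},
    {"x": 0, "y": 0.01, "z": 0, "wx": 0, "wy": 0, "wz": 0, "grip": 0},
    {"x": 0, "y": 0.01, "z": 0, "wx": 0, "wy": 0, "wz": 0, "grip": 0},
    {"x": 0, "y": 0.01, "z": 0, "wx": 0, "wy": 0, "wz": 0, "grip": 0},
    {"x": 0, "y": 0.01, "z": 0, "wx": 0, "wy": 0, "wz": 0, "grip": 0},
    {"x": 0, "y": 0.01, "z": 0, "wx": 0, "wy": 0, "wz": 0, "grip": 0},
    {"x": 0, "y": 0.01, "z": 0, "wx": 0, "wy": 0, "wz": 0, "grip": 0},
    {"x": 0, "y": 0.01, "z": 0, "wx": 0, "wy": 0, "wz": 0, "grip": 0},
  ],
)

```text
clock: 11.9
eef_pos: [505.7, 20.5, 56.1]
eef_rot: [-3.142, -0.0, -0.232]
wrist_force: [1.1, 1.2, 0.1]
finger_gap: 23.7
```

```bash
python3 - <<'E'
from h import *
print(manip.read_state()['wrist_force']);snap('wrist','wrist4'); snap('side','side2')
E
```

```text
[1.07635658 1.215878   0.08246879]
```

View pics/wrist4.png

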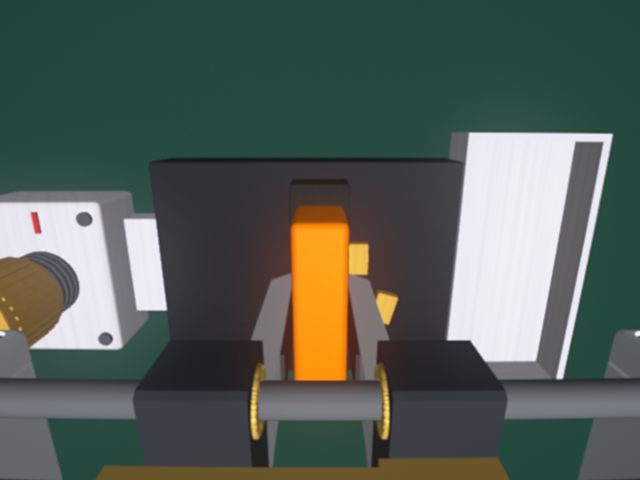

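View pics/side2.png

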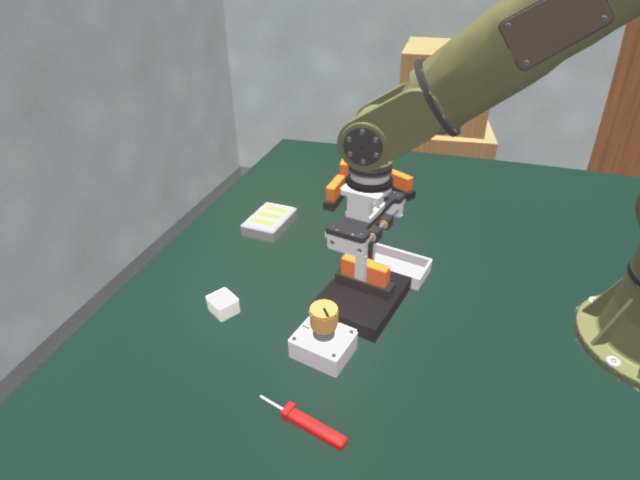

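One chip is against the wiper face at (358,258) and another is at (386,307). The third is hidden by the finger. Continuing to push over the edge.

>>> play_rows(
  commands=[
    {"x": 0, "y": 0.01, "z": 0, "wx": 0, "wy": 0, "wz": 0, "grip": 0},
    {"x": 0, "y": 0.01, "z": 0, "wx": 0, "wy": 0, "wz": 0, "grip": 0},
    {"x": 0, "y": 0.01, "z": 0, "wx": 0, "wy": 0, "wz": 0, "grip": 0},
    {"x": 0, "y": 0.01, "z": 0, "wx": 0, "wy": 0, "wz": 0, "grip": 0},
    {"x": 0, "y": 0.01, "z": 0, "wx": 0, "wy": 0, "wz": 0, "grip": 0},
    {"x": 0, "y": 0.01, "z": 0, "wx": 0, "wy": 0, "wz": 0, "grip": 0},
    {"x": 0, "y": 0.009, "z": 0, "wx": 0, "wy": 0, "wz": 0, "grip": 0},
    {"x": 0, "y": 0.009, "z": 0, "wx": 0, "wy": 0, "wz": 0, "grip": 0},
    {"x": 0, "y": 0.009, "z": 0, "wx": 0, "wy": 0, "wz": 0, "grip": 0},
    {"x": 0, "y": 0, "z": 0, "wx": 0, "wy": 0, "wz": 0, "grip": 0},
    {"x": 0, "y": 0, "z": 0, "wx": 0, "wy": 0, "wz": 0, "grip": 0},
  ],
)

```text
clock: 13.38
eef_pos: [485.7, -63.7, 56.1]
eef_rot: [3.141, 0.0, -0.232]
wrist_force: [-0.1, -1.3, 0.5]
finger_gap: 23.7
```

```bash
python3 - <<'E'
from h import *
snap('wrist','wrist5'); snap('scene','scene2')
im=cv2.imread('pics/scene2.png'); cv2.imwrite('pics/scene2c.png',cv2.resize(im[180:320,310:480],None,fx=4,fy=4))
E
```

```text
(no output)
```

View pics/wrist5.png

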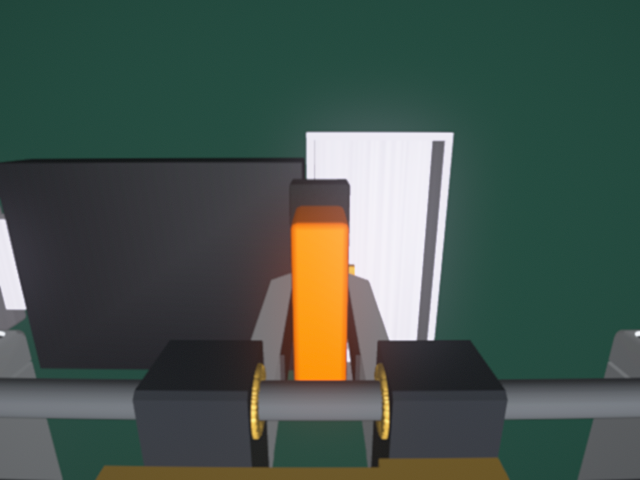

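View pics/scene2c.png

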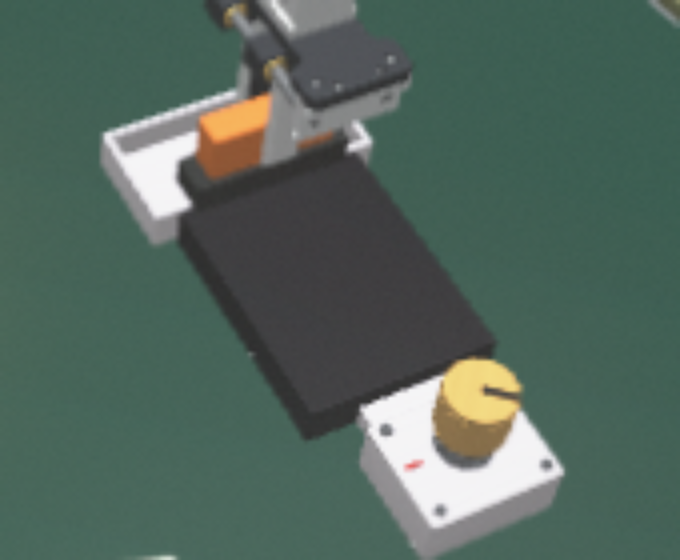

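The plate is clear, and a chip edge shows at (351,268) in the tray. Raising to check.

>>> play_rows(
  commands=[
    {"x": 0, "y": 0, "z": -0.02, "wx": 0, "wy": 0, "wz": 0, "grip": 0},
    {"x": 0, "y": 0, "z": -0.04, "wx": 0, "wy": 0, "wz": 0, "grip": 0},
    {"x": 0, "y": -0.03, "z": -0.03, "wx": 0, "wy": 0, "wz": 0, "grip": 0},
    {"x": 0, "y": -0.05, "z": 0, "wx": 0, "wy": 0, "wz": 0, "grip": 0},
    {"x": 0, "y": 0, "z": 0, "wx": 0, "wy": 0, "wz": 0, "grip": 0},
  ],
)

```text
clock: 14.1
eef_pos: [504.4, 16.9, 146.0]
eef_rot: [-3.141, 0.0, -0.229]
wrist_force: [-0.3, -0.5, -1.1]
finger_gap: 23.3
```

```bash
python3 - <<'E'
from h import *
im,d,st=snap('wrist','wrist6'); 
c0=np.array([507.6,30.8])
for c,s,mm in comps(im,(12,100,80),(28,255,255),60):
    p=onz([c],8,'wrist',st)[0,:2]-c0; t=np.radians(-13.3)
    print(c.round(),s[4],'fixture x,y',(p@[np.cos(t),np.sin(t)]).round(1),(p@[-np.sin(t),np.cos(t)]).round(1))
go(420,-200,100,-13.3)
E
```

```text
[425. 213.] 243 fixture x,y 10.8 -104.8
[320. 293.] 9447 fixture x,y -63.7 -14.0
[ 91. 251.] 4803 fixture x,y -24.5 190.7
[430. 236.] 238 fixture x,y -9.0 -110.1
[422. 257.] 236 fixture x,y -28.7 -105.4
[256. 403.] 708 fixture x,y -184.6 49.6
[383. 402.] 670 fixture x,y -183.5 -78.5
[324. 471.] 6257 fixture x,y -273.1 -19.5
tool shift mm [-32.7 229.   45.8] rows>= 4 per row m [-0.0082  0.0573  0.0114] | wz total 0.14 rows>= 1 tilt [-0.01  0.04]
```

View pics/wrist6.png

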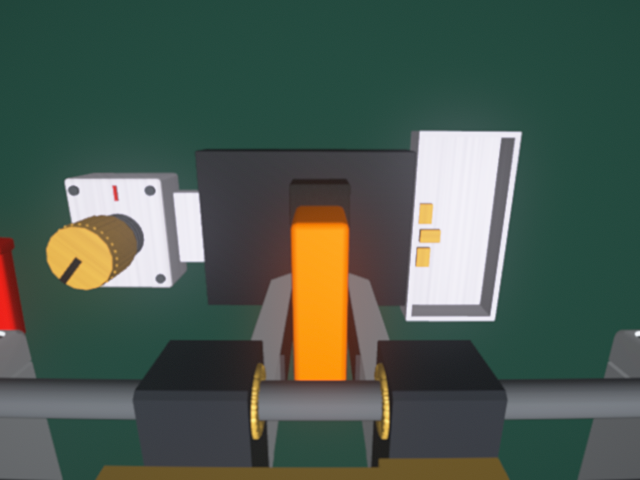

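All three chips lie in the tray at (425,213), (430,236) and (422,257). Now I'll place the block beyond the tray.

>>> play_rows(
  commands=[
    {"x": 0, "y": 0.05, "z": 0, "wx": 0, "wy": 0, "wz": 0, "grip": 0},
    {"x": 0, "y": 0.05, "z": 0, "wx": 0, "wy": 0, "wz": 0, "grip": 0},
    {"x": 0, "y": 0.05, "z": 0, "wx": 0, "wy": 0, "wz": 0, "grip": 0},
    {"x": 0, "y": 0.05, "z": 0, "wx": 0, "wy": 0, "wz": 0, "grip": 0},
    {"x": 0, "y": 0.03, "z": 0, "wx": 0, "wy": 0, "wz": 0, "grip": 0},
    {"x": 0, "y": 0, "z": 0.05, "wx": 0, "wy": 0, "wz": 0, "grip": 0},
    {"x": 0, "y": 0, "z": 0.045, "wx": 0, "wy": 0, "wz": 0, "grip": 0},
    {"x": 0, "y": 0, "z": 0.015, "wx": 0, "wy": 0, "wz": 0, "grip": 0},
    {"x": 0, "y": 0, "z": 0.007, "wx": 0, "wy": 0, "wz": 0, "grip": 0},
    {"x": 0, "y": 0, "z": 0, "wx": 0, "wy": 0, "wz": 0, "grip": 0},
    {"x": 0, "y": 0, "z": 0, "wx": 0, "wy": 0, "wz": 0, "grip": 0},
  ],
)

```text
clock: 15.52
eef_pos: [451.9, -209.9, 30.3]
eef_rot: [3.141, -0.002, -0.232]
wrist_force: [-0.5, -0.5, -1.9]
finger_gap: 23.7
```

>>> play_rows(
  commands=[
    {"x": 0, "y": 0, "z": 0.003, "wx": 0, "wy": 0, "wz": 0, "grip": 0},
    {"x": 0, "y": 0, "z": 0.001, "wx": 0, "wy": 0, "wz": 0, "grip": 0},
    {"x": 0, "y": 0, "z": 0, "wx": 0, "wy": 0, "wz": 0, "grip": 0},
  ],
)

```text
clock: 15.9
eef_pos: [451.6, -209.7, 26.1]
eef_rot: [3.141, -0.001, -0.232]
wrist_force: [-3.4, 2.3, 9.6]
finger_gap: 23.4
```

>>> play_rows(
  commands=[
    {"x": 0, "y": 0, "z": -0.0005, "wx": 0, "wy": 0, "wz": 0, "grip": 0.6},
    {"x": 0, "y": 0, "z": 0, "wx": 0, "wy": 0, "wz": 0, "grip": 0.6},
    {"x": 0, "y": 0, "z": 0, "wx": 0, "wy": 0, "wz": 0, "grip": 0.6},
    {"x": 0, "y": 0, "z": 0, "wx": 0, "wy": 0, "wz": 0, "grip": 0.6},
    {"x": 0, "y": 0, "z": 0, "wx": 0, "wy": 0, "wz": 0, "grip": 0.6},
    {"x": 0, "y": 0, "z": -0.03, "wx": 0, "wy": 0, "wz": 0, "grip": 0.7},
    {"x": 0, "y": 0, "z": -0.06, "wx": 0, "wy": 0, "wz": 0, "grip": 0.8},
    {"x": 0, "y": 0, "z": -0.06, "wx": 0, "wy": 0, "wz": 0, "grip": 0.8},
    {"x": 0, "y": 0, "z": 0, "wx": 0, "wy": 0, "wz": 0, "grip": 0.8},
  ],
)

```text
clock: 17.02
eef_pos: [452.8, -210.4, 179.8]
eef_rot: [3.139, -0.008, -0.232]
wrist_force: [-0.4, 0.4, -1.0]
finger_gap: 74.9
```

```bash
python3 - <<'E'
from h import *
im,d,st=snap('scene','scene3'); go(540,170.3,176,-13.3)
im=cv2.imread('pics/scene3.png'); cv2.imwrite('pics/scene3c.png',cv2.resize(im[100:320,250:490],None,fx=2.5,fy=2.5))
print(st['joints'])
E
```

```text
tool shift mm [  -1.6 -390.2    0.6] rows>= 7 per row m [-0.0002 -0.0557  0.0001] | wz total -0.01 rows>= 1 tilt [-0.05 -0.19]
[-5.08271905e-01  2.05992320e-01  1.70050030e+00  1.96315974e-05
  1.22726836e+00  1.29476709e+00]
```

View pics/scene3c.png

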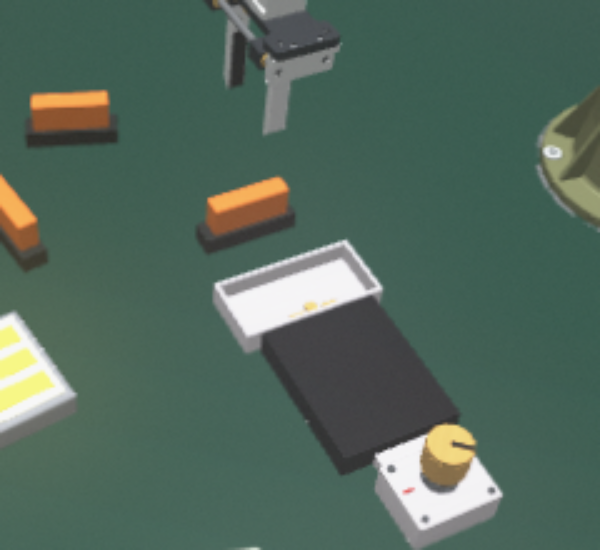

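The block stands upright, clear of the tray, and the chips are in the tray. Moving over the cap.

>>> play_rows(
  commands=[
    {"x": 0, "y": -0.039, "z": 0, "wx": 0, "wy": 0, "wz": 0, "grip": 1},
    {"x": 0, "y": -0.039, "z": 0, "wx": 0, "wy": 0, "wz": 0, "grip": 1},
    {"x": 0, "y": -0.039, "z": 0, "wx": 0, "wy": 0, "wz": 0, "grip": 1},
    {"x": 0, "y": -0.039, "z": 0, "wx": 0, "wy": 0, "wz": 0, "grip": 1},
    {"x": 0, "y": -0.039, "z": 0, "wx": 0, "wy": 0, "wz": 0, "grip": 1},
    {"x": 0, "y": -0.039, "z": 0, "wx": 0, "wy": 0, "wz": 0, "grip": 1},
    {"x": 0, "y": -0.039, "z": 0, "wx": 0, "wy": 0, "wz": 0, "grip": 1},
    {"x": 0, "y": -0.039, "z": 0, "wx": 0, "wy": 0, "wz": 0, "grip": 1},
    {"x": 0, "y": -0.039, "z": 0, "wx": 0, "wy": 0, "wz": 0, "grip": 1},
    {"x": 0, "y": -0.039, "z": 0, "wx": 0, "wy": 0, "wz": 0, "grip": 1},
  ],
)

```text
clock: 18.32
eef_pos: [540.6, 171.1, 173.5]
eef_rot: [3.14, 0.003, -0.232]
wrist_force: [0.0, -1.0, -0.2]
finger_gap: 94.0
```

>>> play_rows(
  commands=[
    {"x": 0, "y": 0, "z": 0, "wx": 0, "wy": 0, "wz": -10.6, "grip": 1},
    {"x": 0, "y": 0, "z": 0, "wx": 0, "wy": 0, "wz": -10.6, "grip": 1},
    {"x": 0, "y": 0, "z": 0, "wx": 0, "wy": 0, "wz": -10.6, "grip": 1},
    {"x": 0, "y": 0, "z": 0, "wx": 0, "wy": 0, "wz": -10.6, "grip": 1},
    {"x": 0, "y": 0, "z": 0, "wx": 0, "wy": 0, "wz": -10.6, "grip": 1},
    {"x": 0, "y": 0, "z": 0, "wx": 0, "wy": 0, "wz": -10.6, "grip": 1},
    {"x": 0, "y": 0, "z": 0, "wx": 0, "wy": 0, "wz": -10.6, "grip": 1},
    {"x": 0, "y": 0, "z": 0, "wx": 0, "wy": 0, "wz": -10.6, "grip": 1},
    {"x": 0, "y": 0, "z": 0, "wx": 0, "wy": 0, "wz": -10.6, "grip": 1},
    {"x": 0, "y": 0, "z": 0, "wx": 0, "wy": 0, "wz": -10.6, "grip": 1},
    {"x": 0, "y": 0, "z": 0, "wx": 0, "wy": 0, "wz": -10.6, "grip": 1},
    {"x": 0, "y": 0, "z": 0, "wx": 0, "wy": 0, "wz": -10.6, "grip": 1},
    {"x": 0, "y": 0, "z": 0, "wx": 0, "wy": 0, "wz": -10.6, "grip": 1},
    {"x": 0, "y": 0, "z": 0, "wx": 0, "wy": 0, "wz": 0, "grip": 1},
    {"x": 0, "y": 0, "z": 0, "wx": 0, "wy": 0, "wz": 0, "grip": 1},
  ],
)

```text
clock: 20.2
eef_pos: [540.8, 169.9, 174.6]
eef_rot: [-3.14, -0.001, 2.169]
wrist_force: [0.3, -0.0, 0.1]
finger_gap: 93.9
```

```bash
python3 - <<'E'
from h import *
im,d,st=snap('wrist','wrist7'); print(st['eef_pos'],st['eef_rot'],st['joints'])
P=cloud('wrist7','wrist'); hsv=cv2.cvtColor(im,cv2.COLOR_RGB2HSV); g=cv2.cvtColor(im,cv2.COLOR_RGB2GRAY)
mm=(P[...,2]>93)&(P[...,2]<105)&(np.hypot(P[...,0]-540,P[...,1]-170)<35)
z=np.percentile(P[mm][:,2],50); mm&=abs(P[...,2]-z)<2.5
m=cv2.morphologyEx(mm.astype(np.uint8),cv2.MORPH_CLOSE,np.ones((5,5)))
v,u=np.nonzero(m); q=onz(np.c_[u,v],z,'wrist',st)[:,:2]; print(z,len(q),cv2.minEnclosingCircle(q.astype(np.float32)),q.mean(0))
cc=q.mean(0); dk=(m>0)&(g<70); v,u=np.nonzero(dk); q=onz(np.c_[u,v],z,'wrist',st)[:,:2]; q=q[np.linalg.norm(q-cc,axis=1)<19]-cc; a=q.mean(0); print(len(q),'line deg',np.degrees(np.arctan2(a[1],a[0]))) 
go(cc[0],cc[1],60,125)
E
```

```text
[540.75077806 169.9189911  174.58839396] [-3.14023149e+00 -5.28939215e-04  2.16852544e+00] [ 2.39833559e-01  3.64052120e-01  1.50928989e+00  1.94773353e-05
  1.26971085e+00 -3.57901704e-01]
96.64108053183713 2773 ((539.3015747070312, 170.42457580566406), 21.942203521728516) [539.21220345 170.61430874]Traceback (most recent call last):
  File "<stdin>", line 8, in <module>
  File "h.py", line 21, in onz
    c,d=rays(uv,name,st); z=np.broadcast_to(z,(len(d),))
        ~~~~^^^^^^^^^^^^
  File "h.py", line 17, in rays
    p=cv2.undistortPoints(np.array(uv,float).reshape(-1,1,2),K,np.array([k1,0,0,0,0.]))[:,0]
      ~~~~~~~~~~~~~~~~~~~^^^^^^^^^^^^^^^^^^^^^^^^^^^^^^^^^^^^^^^^^^^^^^^^^^^^^^^^^^^^^^
cv2.error: OpenCV(4.12.0) /io/opencv/modules/calib3d/src/undistort.dispatch.cpp:347: error: (-215:Assertion failed) CV_IS_MAT(_src) && CV_IS_MAT(_dst) && (_src->rows == 1 || _src->cols == 1) && (_dst->rows == 1 || _dst->cols == 1) && _src->cols + _src->rows - 1 == _dst->rows + _dst->cols - 1 && (CV_MAT_TYPE(_src->type) == CV_32FC2 || CV_MAT_TYPE(_src->type) == CV_64FC2) && (CV_MAT_TYPE(_dst->type) == CV_32FC2 || CV_MAT_TYPE(_dst->type) == CV_64FC2) in function 'cvUndistortPointsInternal'
```

View pics/wrist7.png

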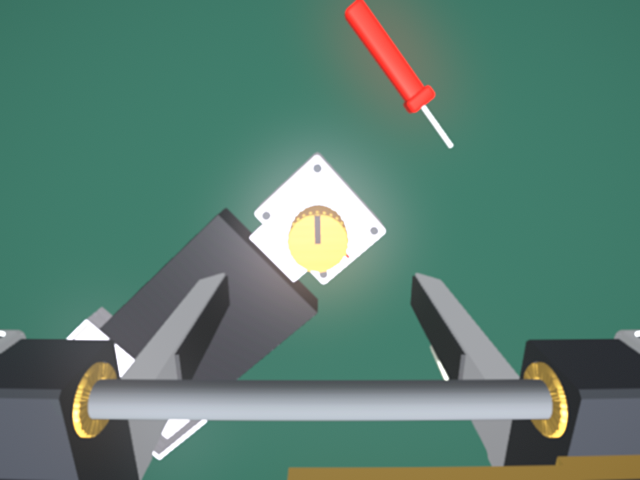

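The cap top is at (318,241) with its line pointing straight up (tool +x), so it is about 2.4 rad above the stop. Descending and gripping.

>>> play_rows(
  commands=[
    {"x": 0.0014, "y": -0.001, "z": 0.03, "wx": 0, "wy": 0, "wz": 0, "grip": 1},
    {"x": 0, "y": 0, "z": 0.04, "wx": 0, "wy": 0, "wz": 0, "grip": 1},
    {"x": 0, "y": 0, "z": 0.03, "wx": 0, "wy": 0, "wz": 0, "grip": 1},
    {"x": 0, "y": 0, "z": 0.0145, "wx": 0, "wy": 0, "wz": 0, "grip": 1},
    {"x": 0, "y": 0, "z": 0, "wx": 0, "wy": 0, "wz": 0, "grip": 1},
    {"x": 0, "y": 0, "z": 0, "wx": 0, "wy": 0, "wz": 0, "grip": 0},
    {"x": 0, "y": 0, "z": 0, "wx": 0, "wy": 0, "wz": 0, "grip": 0},
    {"x": 0, "y": 0, "z": 0, "wx": 0, "wy": 0, "wz": 0, "grip": 0},
    {"x": 0, "y": 0, "z": 0, "wx": 0, "wy": 0, "wz": 0, "grip": 0},
    {"x": 0, "y": 0, "z": 0, "wx": 0, "wy": 0, "wz": 0, "grip": 0},
    {"x": 0, "y": 0, "z": 0, "wx": 0, "wy": 0, "wz": 0, "grip": 0},
    {"x": 0, "y": 0, "z": 0, "wx": 0, "wy": 0, "wz": 0, "grip": 0},
  ],
  squeeze=30,
)

```text
clock: 21.75
eef_pos: [538.8, 170.2, 61.1]
eef_rot: [-3.14, -0.0, 2.173]
wrist_force: [-6.2, -3.7, 5.2]
finger_gap: 43.5
```

>>> play_rows(
  commands=[
    {"x": 0, "y": -0.0005, "z": 0, "wx": 0, "wy": 0, "wz": 5, "grip": 0},
    {"x": 0, "y": 0, "z": 0.00014, "wx": 0, "wy": 0, "wz": 10, "grip": 0},
    {"x": 0, "y": 0, "z": 0.00014, "wx": 0, "wy": 0, "wz": 10, "grip": 0},
    {"x": 0, "y": 0, "z": 0.00014, "wx": 0, "wy": 0, "wz": 10, "grip": 0},
    {"x": 0, "y": 0, "z": 0.00014, "wx": 0, "wy": 0, "wz": 10, "grip": 0},
    {"x": 0, "y": 0, "z": 0.00014, "wx": 0, "wy": 0, "wz": 10, "grip": 0},
    {"x": 0, "y": 0, "z": 0.00014, "wx": 0, "wy": 0, "wz": 0, "grip": 0},
  ],
)

```text
clock: 22.62
eef_pos: [539.3, 170.2, 60.3]
eef_rot: [3.141, -0.0, 1.214]
wrist_force: [2.2, -2.6, 1.4]
finger_gap: 43.8
```

```bash
python3 - <<'E'
from h import *
st=manip.read_state();print(st['wrist_force'],st['moment'],st['joints'][5],np.degrees(st['eef_rot'][2]))
im,d,st=snap('wrist','wrist8')
E
```

```text
[ 2.21161356 -2.60600751  1.39182043] [-0.43144028 -0.26927678 -0.1016717 ] 0.5982176812672787 69.54290148641775
```

View pics/wrist8.png

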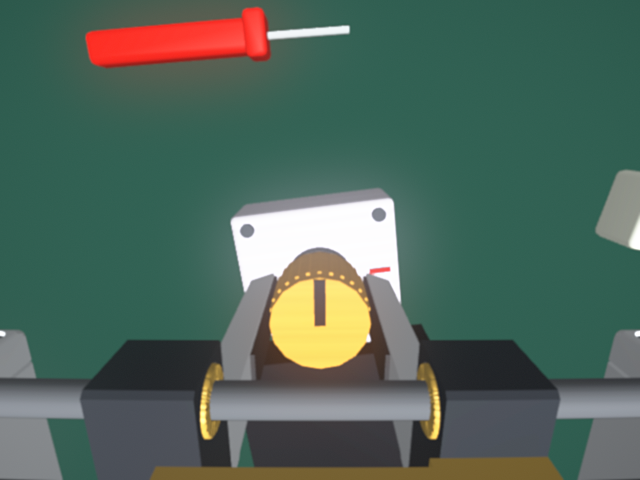

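The line at (320,300) is still along tool +x, so there is no slip. About 83° remain.

>>> play_rows(
  commands=[
    {"x": 0, "y": 0, "z": 0.00014, "wx": 0, "wy": 0, "wz": 10, "grip": 0},
    {"x": 0, "y": 0, "z": 0.00014, "wx": 0, "wy": 0, "wz": 10, "grip": 0},
    {"x": 0, "y": 0, "z": 0.00014, "wx": 0, "wy": 0, "wz": 10, "grip": 0},
    {"x": 0, "y": 0, "z": 0.00014, "wx": 0, "wy": 0, "wz": 10, "grip": 0},
    {"x": 0, "y": 0, "z": 0.00014, "wx": 0, "wy": 0, "wz": 10, "grip": 0},
    {"x": 0, "y": 0, "z": 0.00014, "wx": 0, "wy": 0, "wz": 10, "grip": 0},
    {"x": 0, "y": 0, "z": 0.00014, "wx": 0, "wy": 0, "wz": 10, "grip": 0},
    {"x": 0, "y": 0, "z": 0, "wx": 0, "wy": 0, "wz": 5, "grip": 0},
    {"x": 0, "y": 0, "z": 0, "wx": 0, "wy": 0, "wz": 3, "grip": 0},
    {"x": 0, "y": 0, "z": 0, "wx": 0, "wy": 0, "wz": 0, "grip": 0},
  ],
)

```text
clock: 23.92
eef_pos: [539.6, 169.5, 59.3]
eef_rot: [3.141, -0.001, -0.145]
wrist_force: [4.9, -7.6, -0.7]
finger_gap: 43.8
```

```bash
python3 - <<'E'
from h import *
st=manip.read_state();print(st['wrist_force'],st['moment'],st['joints'][5],np.degrees(st['eef_rot'][2]))
E
```

```text
[ 4.87949479 -7.62155321 -0.71686411] [-1.36362182 -0.7532006  -0.02846352] 1.9568264301677696 -8.304616567721379
```

>>> play_rows(
  commands=[
    {"x": 0, "y": 0, "z": 0, "wx": 0, "wy": 0, "wz": 3, "grip": 0},
    {"x": 0, "y": 0, "z": 0, "wx": 0, "wy": 0, "wz": 3, "grip": 0},
    {"x": 0, "y": 0, "z": 0, "wx": 0, "wy": 0, "wz": 0, "grip": 0},
  ],
)

```text
clock: 24.3
eef_pos: [539.6, 169.4, 59.3]
eef_rot: [3.141, -0.001, -0.25]
wrist_force: [5.4, -7.8, -0.9]
finger_gap: 43.4
```

```bash
python3 - <<'E'
from h import *
st=manip.read_state();print(st['wrist_force'],st['moment'],st['joints'][5],np.degrees(st['eef_rot'][2]))
E
```

```text
[ 5.37357282 -7.75339336 -0.86451684] [-1.38291754 -0.80051006  0.04237699] 2.0614629813094165 -14.29881116145425
```

>>> play_rows(
  commands=[
    {"x": 0, "y": 0, "z": 0, "wx": 0, "wy": 0, "wz": 3, "grip": 0},
    {"x": 0, "y": 0, "z": 0, "wx": 0, "wy": 0, "wz": 3, "grip": 0},
    {"x": 0, "y": 0, "z": 0, "wx": 0, "wy": 0, "wz": 3, "grip": 0},
    {"x": 0, "y": 0, "z": 0, "wx": 0, "wy": 0, "wz": 0, "grip": 0},
  ],
)

```text
clock: 24.8
eef_pos: [539.4, 169.4, 59.4]
eef_rot: [3.141, -0.001, -0.406]
wrist_force: [4.0, -6.8, 1.8]
finger_gap: 43.7
```

```bash
python3 - <<'E'
from h import *
st=manip.read_state();print(st['wrist_force'],st['moment'],st['joints'][5],np.degrees(st['eef_rot'][2]),st['effort'][5])
im,d,st=snap('wrist','wrist9')
E
```

```text
[ 3.97350015 -6.80036843  1.77909093] [-1.43873365 -0.37474243  0.28470575] 2.2182749385528036 -23.278465188646372 0.6833532080054283
```

View pics/wrist9.png

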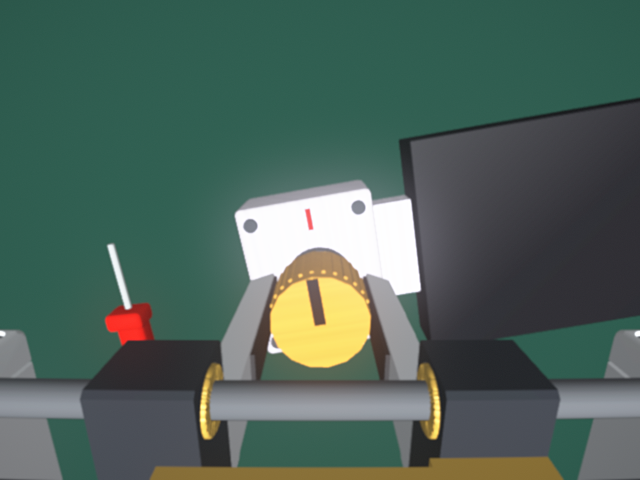

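The line at (316,302) points at the red mark (309,219), and the tool is now about 8–10° past it, so the pads slipped at the stop. I'll turn a few degrees more to confirm.

>>> play_rows(
  commands=[
    {"x": 0, "y": 0, "z": 0, "wx": 0, "wy": 0, "wz": 3, "grip": 0},
    {"x": 0, "y": 0, "z": 0, "wx": 0, "wy": 0, "wz": 3, "grip": 0},
    {"x": 0, "y": 0, "z": 0, "wx": 0, "wy": 0, "wz": 0, "grip": 0},
  ],
)

```text
clock: 25.22
eef_pos: [539.0, 169.6, 59.4]
eef_rot: [3.14, -0.0, -0.511]
wrist_force: [0.1, -6.4, 3.7]
finger_gap: 43.7
```

```bash
cat >> h.py <<'E'
def capline(fn):
    im,d,st=load(fn); P=cloud(fn,'wrist'); hsv=cv2.cvtColor(im,cv2.COLOR_RGB2HSV)
    m=((P[...,2]>88)&(P[...,2]<102)&(np.hypot(P[...,0]-539.3,P[...,1]-170.4)<19)).astype(np.uint8)
    dk=(m>0)&(hsv[...,2]<110); v,u=np.nonzero(dk); q=onz(np.c_[u,v],96,'wrist',st)[:,:2]
    l=cv2.fitLine(q.astype(np.float32),cv2.DIST_L2,0,.01,.01).ravel(); a=l[:2]; a=a*np.sign(a@(q.mean(0)-[539.3,170.4]))
    print(fn,len(q),'line deg',np.degrees(np.arctan2(a[1],a[0])).round(1),'tool yaw',np.degrees(st['eef_rot'][2]).round(1))
E
python3 - <<'E'
from h import *
st=manip.read_state();print(st['wrist_force'],st['moment'],st['joints'][5],st['effort'][5])
im,d,st=snap('wrist','wrist10')
for f in ['wrist8','wrist9','wrist10']: capline(f)
E
```

```text
[ 0.14483406 -6.35630178  3.72367268] [-1.19006523  0.26093381  0.58911171] 2.3227514755775167 1.0248561948537827
wrist8 6 line deg 159.5 tool yaw 69.5
wrist9 247 line deg -13.8 tool yaw -23.3
wrist10 310 line deg -14.2 tool yaw -29.3
```

The cap line held at −14° while the tool went from −23° to −29°, so it is bottomed. Backing off.

>>> play_rows(
  commands=[
    {"x": 0, "y": 0, "z": 0, "wx": 0, "wy": 0, "wz": -9, "grip": 0},
    {"x": 0, "y": 0, "z": -0.00013, "wx": 0, "wy": 0, "wz": -9, "grip": 0},
    {"x": 0, "y": 0, "z": -0.00013, "wx": 0, "wy": 0, "wz": -9, "grip": 0},
    {"x": 0, "y": 0, "z": -0.00013, "wx": 0, "wy": 0, "wz": -9, "grip": 0},
    {"x": 0, "y": 0, "z": -0.00013, "wx": 0, "wy": 0, "wz": -9, "grip": 0},
    {"x": 0, "y": 0, "z": -0.00013, "wx": 0, "wy": 0, "wz": -9, "grip": 0},
    {"x": 0, "y": 0, "z": -0.00013, "wx": 0, "wy": 0, "wz": -9, "grip": 0},
    {"x": 0, "y": 0, "z": -0.00013, "wx": 0, "wy": 0, "wz": -9, "grip": 0},
    {"x": 0, "y": 0, "z": -0.00013, "wx": 0, "wy": 0, "wz": -9, "grip": 0},
    {"x": 0, "y": 0, "z": -0.00013, "wx": 0, "wy": 0, "wz": -9, "grip": 0},
    {"x": 0, "y": 0, "z": 0, "wx": 0, "wy": 0, "wz": 0, "grip": 0},
    {"x": 0, "y": 0, "z": 0, "wx": 0, "wy": 0, "wz": 0, "grip": 0},
  ],
)

```text
clock: 26.78
eef_pos: [539.1, 169.6, 60.6]
eef_rot: [3.141, 0.001, 1.06]
wrist_force: [-0.7, -5.7, 3.4]
finger_gap: 43.8
```

```bash
python3 - <<'E'
from h import *
st=manip.read_state();print(st['wrist_force'],st['moment'],st['joints'][5],st['effort'][5])
im,d,st=snap('wrist','wrist11');capline('wrist11'); snap('scene','scene4')
im=cv2.imread('pics/scene4.png'); cv2.imwrite('pics/scene4c.png',cv2.resize(im[100:320,250:490],None,fx=2.5,fy=2.5))
E
```

```text
[-0.66386889 -5.72519317  3.42660143] [-1.30319965  0.05212146  0.14714537] 0.7516145647902093 0.06671049166470766
wrist11 24 line deg 81.9 tool yaw 60.8
```

View pics/wrist11.png

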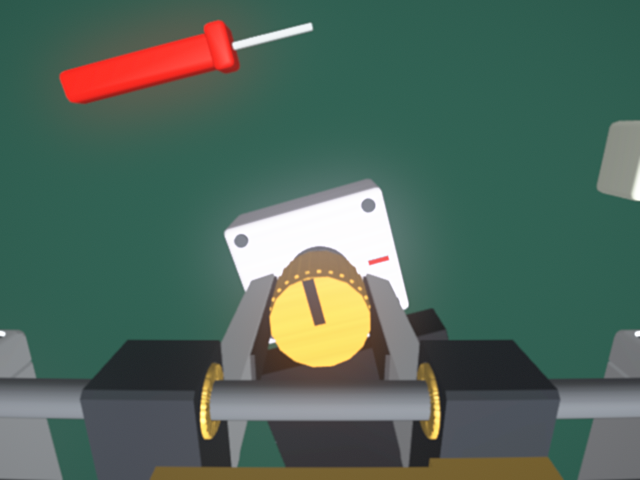

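View pics/scene4c.png

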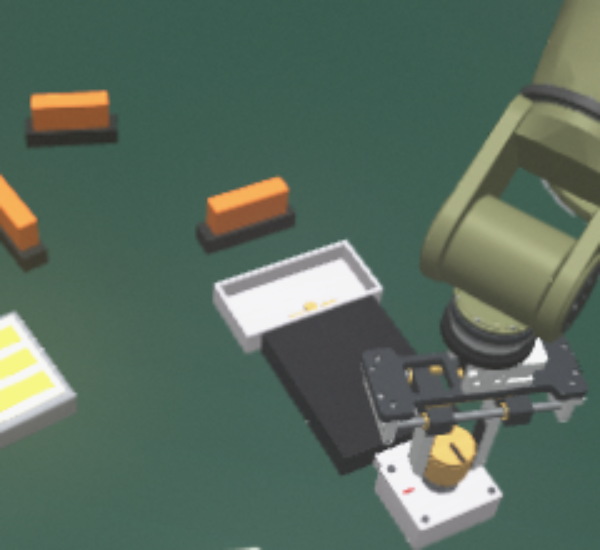

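```bash
python3 - <<'E'
from h import *
for fn,bx in [('wrist8',(275,275,365,362)),('wrist9',(275,275,365,362)),('wrist11',(275,275,365,362))]:
    im,d,st=load(fn); hsv=cv2.cvtColor(im,cv2.COLOR_RGB2HSV)
    m=np.zeros(im.shape[:2],np.uint8); cv2.circle(m,(320,322),40,1,-1)
    v,u=np.nonzero((m>0)&(hsv[...,2]<120)); q=onz(np.c_[u,v],95,'wrist',st)[:,:2]
    l=cv2.fitLine(q.astype(np.float32),cv2.DIST_L2,0,.01,.01).ravel()
    print(fn,len(q),q.mean(0),np.degrees(np.arctan2(l[1],l[0])),np.degrees(st['eef_rot'][2]))
E
```

```text
wrist8 337 [543.12973108 178.86325976] 69.53002 69.54290148641775
wrist9 373 [549.04699695 166.30278063] -13.619413 -23.278465188646372
wrist11 354 [542.10816968 178.73112696] 74.92304 60.753963924210524
```

Line is at 74.9°, versus −13.6° when bottomed. That is 88.5° (1.545 rad), within tolerance. Gripping with 30 N, the arm is still, and the chips and block are in place.

```bash
python3 - <<'E'
from h import *
s=manip.read_state(); print(s['clock'],abs(s['qd']).max(),s['finger_gap']); print(manip.sign_off())
E
```

```text
26.875 0.0017584405233841837 43.56263610210733
the job is handed in; nothing more can be done
None
```

The job is done and handed in at 26.9 s, with the cap still gripped; no verdict was reported.

- **Offcuts:** I took the orange block nearest the base and wiped the three offcuts off the plate. The wrist view showed all three in the tray, at fixture y of about −105 to −110 mm. The fingers stayed about 26 mm above the plate throughout.
- **Block:** It stands upright and released on the bench beyond the tray, about 65 mm clear. The last scene view shows it undisturbed.
- **Cap:** I turned it clockwise until its line stayed on the red mark (−13.6°) while the pads slipped about 15°, which shows it had bottomed out. I then backed it off to 74.9°, which is 88.5° or 1.545 rad.
- **Grip at hand-in:** The squeeze was set to 30 N, the opening was 43.6 mm, and the joints were still.
- **Probe, floodlight and adapter:** I did not go near them, but I did not measure their positions again at the end.

**Checks that failed or disagreed:**
- The first move call was refused because the rows did not have every key.
- The first reading of the cap's start angle, about 2.28 rad, was a little low; the close view gave about 2.4.
- My first script for the cap's line gave poor fits in two views, so I replaced it with a better one for the final figure.
- A side force of about 6 N remained on the gripped cap.

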